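# Unlock the hitch, pull its latch and hold the tongue off the ball

## Robot

A 6-joint arm with a two-finger parallel gripper is mounted at the origin on the work surface; the furniture and walls round the work are solid. World frame = base frame: x ahead of the robot, y to its left, z up, the work surface at z = 0. Lengths are in m, angles in rad, forces in N, time in s.
With the tool pointing down it reaches from about 0.325 to 0.9 m from the base axis. Payload 6.1 kg.
Tool frame: the origin (TCP) lies midway between the tips of the shut fingers; the grasp point (between the pads) lies 19 mm behind it (arm.pinch_z is the distance from the TCP to the grasp point, in m); z points along the fingers, y is the line along which they close (so a half turn about z gives the same grasp; the last joint's range is limited). The gripper opens to 87 mm and grips with 3 to 60 N. Pads are 19 mm wide; open, the fingers measure 117 mm over their backs; the gripper's body (75 mm by 190 mm) begins 51 mm behind the grasp point.
Start: joints at [1.056, 0.22, 1.526, -0, 1.395, -0.126], TCP at [0.237, 0.578, 0.223] pointing down, gripper open.
Joint ranges: [-2.98, 2.98], [-0.91, 2.08], [0.09, 2.57], [-1.24, 4.39], [0.2, 2.65], [-2.68, 2.68]. Speed limits (rad/s): [2.57, 2.57, 3.01, 3.14, 3.14, 3.14].

## Interface

Orientations are given as a rotation vector (axis times angle).
In Python, from workcell import sensors, viewer, order, nets, arm gives the robot as it stands.
- The arm moves only by the shell command python3 -m jog 'ROWS' [FORCE]. ROWS is JSON, a list of rows, each a list of 5 numbers: the opening, from 0 (shut) to 1 (fully open), then the shift along the tool's x, y, z in mm, then the turn about the tool's z in degrees. In form: [[grip, dx, dy, dz, twist], ...]. A call has 1 to 20 rows; each row is the pose to reach, as a shift and turn from the pose commanded when the call began, along the tool's axes at that moment; what a row does not reach only later rows make up. A row lasts 1/10 s, in which the tool goes at most 50 mm and 8.59 degrees, less where a joint would pass 70% of its speed; a pose out of reach is approached as far as the arm can. A call with a gripper value outside its range is refused whole. The fingers move at their own pace and stop on an object; FORCE is the grip in N (left out, the last holds). Time passes only in rows, so rows that repeat a pose let the fingers close. It gives the time, the measured TCP pose, the force, the opening and the grip force at its end, in the units of the state.
- sensors.get_state(): the state, without advancing time (a new reading comes with each control period).
- viewer.grab_frame(name): name is "scene" or "top" or "wrist"; returns (picture, depth): 400x640x3 uint8, red, green, blue; 400x640 float32, m along the optical axis (not along the pixel's ray), 0 where there is no reading.
- viewer.camera_params(name): a dict with "camera_matrix" (3x3 intrinsics, pixels), "xyz" and "attitude" of the camera in the world. Camera axes: x right, y up, looking along -z (the intrinsics and any distortion apply to the point x, -y, -z); pixel columns grow to the right and rows downward; lengths in m; the calibration is good to about 2 mm. A picture is of the moment at which its call begins: read the wrist's pose just before it. camera_params takes no time and is no camera call; for the wrist camera it gives the pose at the moment of the call.
- order.sign_off(): hands the job in; it is judged then, once.
Trained networks look in the newest picture that a camera, given by its name, has taken for a name from the list of things; names that differ only in an ending like _2 or _b are one class to them, and where a whole thing is asked for, a point or a joint stands for the part that bears it (a point fixed in the world has none). Each returns a list of dicts, best first, with "p" (0 to 1); they miss things now and then, are a little off and sometimes report something else, mostly with a low value. They report only what shows in the picture. A call takes as long as a camera call. They do not tell look-alikes from the thing itself.
- nets.search_frame(target, camera): "xyz" ([x, y, z] in m, in world coordinates, good to about 4 mm: the middle of the surface that is visible of it).
- nets.mark_of(target, camera): "xyz" ([x, y, z] in m, in world coordinates, good to about 4 mm: a listed point, or the origin of a listed thing).
The state is a dict: "time": time; "qpos": joint angles; "qd": joint speeds; "joint_torque": joint torques, N m; "tcp_pos": TCP position; "orientation": TCP orientation; "force": force on the tool from outside, world axes, zero at the start; "torque": the same for the moment, N m; "width": finger opening in m; "finger_force": force on a finger pad.
Only numpy, scipy, OpenCV 4.12 (cv2) and the standard library are available. Lean on these libraries where they do the work, as an engineer would, in place of code of your own. Each camera call takes 0.05 s, during which the arm holds its last target. There are 200 camera calls.

## Task

Uncouple the blue hitch tongue: take the lock bar out of its saddles and lay it on the tray's ribs beside the spare bar, parallel to it and with its red end pointing the same way. Then pull the yellow latch aside against its spring, lift the tongue off the ball until the coupler is at least 5 cm higher than it was, and finish still holding it up there, without letting go. Leave everything else where it is.

Things in the scene. Friction and masses are not known exactly. Their poses are not given: they have to be found in the camera images.
- hitch: Hitch stand bolted to the table: dark steel base plate 215 x 84 x 12 mm. Origin at the centre of its underside; +x runs along the blue tongue from its hinge (on the left as seen from the robot) to the ball end, +y away from the robot. The hinge axis runs along y at x = -85 mm, 64 mm above the table. The 32 mm steel ball, hidden under the blue coupler housing, is at x = +70 mm, its top 67 mm above the table.
- tongue (a joint): Angle of the blue tongue (rad): 0 = sitting on the ball, grows as the ball end rises, stop at 0.7. No friction to speak of: it falls back by its own weight (about 3 N at the latch post) if let go. While the latch is home its jaw sits under the ball and the tongue rises only about 0.02 rad.
- latch (a joint): How far the sliding latch is pulled aside (m): 0 = home, stop at 0.018; it slides to the hitch's -y side (roughly towards the robot). Its spring resists with 3 N at home, 7.5 N at the stop, and pulls it home when let go. Past 0.008 the jaw clears the ball; keep it out until the tongue has risen 0.2 rad. With the lock bar in place it moves only about 3 mm.
- latch_post (a point): Centre of the yellow latch post, an upright block 24 mm along the tongue x 14 mm across x 44 mm high, on the latch's flat steel plate (22 mm below this point) above the ball. Axes as the hitch when down (x along the tongue, -y the pull direction); tilts with the tongue. It lies 155 mm from the hinge along the tongue and 40.5 mm above the hinge's height. Free room all round above the plate.
- coupler (a point): Top of the blue coupler housing (62 x 56 mm) at the ball end of the tongue, 156 mm from the hinge.
- bar_mid (a point): Centre of the lock bar: steel, 110 mm long, 12 x 12 mm square, about 0.1 kg, one end red for 14 mm; x points along it to the red end. At the start it lies in two open-topped saddles on the tongue, red end towards the ball, between the ears of the latch's fork so that the latch cannot slide. Its centre is 22 mm above the tongue's top; 55 mm of it is free between the saddles. Lifts straight up.
- bar_red_end (a point): End face of the lock bar at its red end, 55 mm from its centre.
- tray: Grey tray fixed to the table, 150 x 124 mm, rim 8 mm high, with two black cross ribs (at x = +-37 mm, running along y, tops 22 mm above the table) on which bars lie along x, their centres then 28 mm above the table. 5 mm ears at the ribs' ends (y = +-58 mm). Origin at the centre of its underside. The +y half is empty.
- spare_mid (a point): Centre of the spare bar, the same as the lock bar, lying on the tray's ribs along the tray's x, 40 mm to the -y side of the tray's middle. x points along it to its red end, which is the tray's +x end.
- cup: Bystander: small steel cup, 36 mm across, 41 mm high; origin at the centre of its underside. Leave it alone.
- beaker: Bystander: yellow beaker, 72 mm across, 91 mm high; origin at the centre of its underside. Leave it alone.
- carton_pink: Bystander: small pink carton, 28 x 82 x 28 mm; origin at the centre of its underside. Leave it alone.
- carton_orange: Bystander: small orange carton, 28 x 82 x 28 mm; origin at the centre of its underside. Leave it alone.
- vial: Bystander: brown vial with red cap, 30 mm across, 62 mm high; origin at the centre of its underside. Leave it alone.
Not all that is in view belongs to the job. Leave any green look-alike of the part that bears bar_mid alone.

How it is judged:
On the way, in this order (a step that is already met when the one before it is completed fails the run):
1. the lock bar lies on the tray's ribs, parallel to the spare with the red end the same way, and the hand has left it (z of bar_mid in the frame of tray between 0.022 and 0.034 m and x of bar_mid in the frame of tray between -0.03 and 0.03 m and y of bar_mid in the frame of tray between -0.052 and 0.054 m and x of bar_red_end in the frame of tray above 0.015 m and z of bar_red_end in the frame of tray between 0.022 and 0.034 m and angle between the x axis of bar_mid and the x axis of spare_mid, either way round below 0.25 rad and distance between the grasp point and bar_mid above 0.05 m), for 0.2 s.
2. the latch is pulled aside by more than 8 mm while the tongue still sits on the ball (value of joint latch above 0.008 m and value of joint tongue below 0.06 rad), for 0.1 s.
3. the tongue is lifted off the ball, the coupler more than 4 cm above its seat (value of joint tongue above 0.265 rad), for 0.2 s.
At the end, for the whole second after the job is handed in: Tongue raised over 0.265 rad (coupler about 4 cm up), still, and held by the fingers (over 1 N). Lock bar on the tray's ribs: centre within 30 mm of the middle along x, 52 mm across, bar level at 22 to 34 mm height, within 0.25 rad of the spare bar, red ends the same way (z of bar_mid in the frame of tray between 0.022 and 0.034 m and x of bar_mid in the frame of tray between -0.03 and 0.03 m and y of bar_mid in the frame of tray between -0.052 and 0.054 m and x of bar_red_end in the frame of tray above 0.015 m and z of bar_red_end in the frame of tray between 0.022 and 0.034 m and angle between the x axis of bar_mid and the x axis of spare_mid, either way round below 0.25 rad and value of joint tongue above 0.265 rad and velocity of joint tongue between -0.1 and 0.1 rad/s and contact force between hitch and the fingers above 1 N); the arm keeps its last pose, push and grip.
It fails at once if the spare bar is shifted by more than 3 cm (distance of spare_mid from where it was at the start of the episode above 0.03 m).
It fails at once if a bystander (cup, beaker, carton or vial) is moved by more than 3 cm (distance of any of cup, beaker, carton_pink, carton_orange, vial from where it was at the start of the episode above 0.03 m).
It also fails if it takes over 48 s, if anything falls off the work surface, if the arm or the gripper's body presses on something with over 40 N, if the wrist force passes 120 N, or if a joint passes its speed limit or range.

## Working session

There is one attempt and no reset: what is moved stays moved. The work goes in short steps, Python scripts to look and compute and a shell command to move; the robot and the scene stay as the last step left them, time stands still between calls to the robot, and variables do not carry over. Pictures are saved under pics/ and viewed, at most 10 in all, crops included, and the job is handed in when it is done.

```bash
mkdir -p pics; cat > h.py <<'E'
import numpy as np, cv2
from scipy.spatial.transform import Rotation as R
from workcell import sensors, viewer, order, nets, arm
def grab(n,f=None):
    im,d=viewer.grab_frame(n)
    if f: cv2.imwrite('pics/'+f,im[:,:,::-1])
    return im,d
def att(c):
    a=np.array(c["attitude"],float)
    return R.from_matrix(a) if a.shape==(3,3) else R.from_rotvec(a) if a.size==3 else R.from_quat(a)
def px2w(c,d,u,v):
    K=np.array(c["camera_matrix"]);z=d[v,u]
    p=np.array([(u-K[0,2])*z/K[0,0],-(v-K[1,2])*z/K[1,1],-z])
    return att(c).apply(p.T if p.ndim>1 else p)+np.array(c["xyz"])
E
python3 - <<'E'
from h import *
for n in ("top","scene"):
    grab(n,n+"1.png")
    print(n,viewer.camera_params(n))
    for t in ("hitch","latch_post","coupler","bar_mid","bar_red_end","tray","spare_mid","cup","beaker","carton_pink","carton_orange","vial"):
        print(t,[(np.round(r["xyz"],3).tolist(),round(r["p"],2)) for r in nets.mark_of(t,n)[:3]])
s=sensors.get_state();print(s["tcp_pos"],s["orientation"],s["force"],s["time"],s["width"])
print(R.from_rotvec(s["orientation"]).as_matrix().round(3),arm.pinch_z)
E
```

```text
top {'camera_matrix': array([[419.82118846,   0.        , 318.96569813],
       [  0.        , 419.82118846, 193.6385137 ],
       [  0.        ,   0.        ,   1.        ]]), 'xyz': array([ 0.1458255 , -0.11389576,  1.36604355]), 'attitude': array([ 0.1410906 , -0.138549  , -1.59047146])}
hitch [([0.465, 0.081, -0.001], 0.71), ([0.366, -0.485, -0.001], 0.46)]
latch_post []
coupler [([0.443, 0.011, 0.078], 0.95), ([0.368, -0.484, -0.003], 0.35)]
bar_mid [([0.337, -0.123, 0.002], 0.67), ([0.217, -0.283, 0.003], 0.51), ([0.472, 0.095, 0.094], 0.48)]
bar_red_end [([0.383, -0.1, 0.003], 0.64), ([0.267, -0.304, 0.005], 0.54), ([0.454, 0.041, 0.099], 0.48)]
tray [([0.444, -0.291, -0.0], 0.63), ([0.446, 0.011, 0.083], 0.3)]
spare_mid [([0.406, -0.28, 0.028], 0.68)]
cup [([0.493, 0.331, -0.001], 0.62)]
beaker [([0.405, 0.327, 0.002], 0.7), ([0.407, -0.277, 0.028], 0.59)]
carton_pink [([0.463, -0.529, -0.002], 0.62), ([0.466, 0.082, -0.001], 0.42)]
carton_orange [([0.42, -0.57, 0.0], 0.67)]
vial [([0.456, 0.041, 0.101], 0.65), ([0.367, -0.485, -0.003], 0.57)]
scene {'camera_matrix': array([[
[... 465 characters left out ...]
.278, 0.007], 0.39)]
bar_red_end [([0.454, 0.046, 0.097], 0.54), ([0.268, -0.3, 0.002], 0.52), ([0.391, -0.096, 0.008], 0.52)]
tray [([0.447, -0.292, 0.001], 0.7), ([0.495, 0.332, -0.001], 0.47)]
spare_mid [([0.41, -0.277, 0.024], 0.42)]
cup [([0.496, 0.334, -0.002], 0.73)]
beaker [([0.405, 0.328, 0.001], 0.96)]
carton_pink [([0.457, -0.53, 0.002], 0.44)]
carton_orange [([0.419, -0.569, 0.002], 0.51), ([0.452, 0.039, 0.097], 0.21)]
vial [([0.368, -0.483, 0.002], 0.58)]
[0.23693626 0.57833038 0.22253516] [ 6.06861873e-01  3.08241004e+00 -2.27069199e-05] [ 0.48736825  0.37763095 -0.28812914] 1.3 0.08697796899790812
[[-0.925  0.379  0.   ]
 [ 0.379  0.925 -0.   ]
 [-0.    -0.    -1.   ]] 0.0187
```

View pics/top1.png

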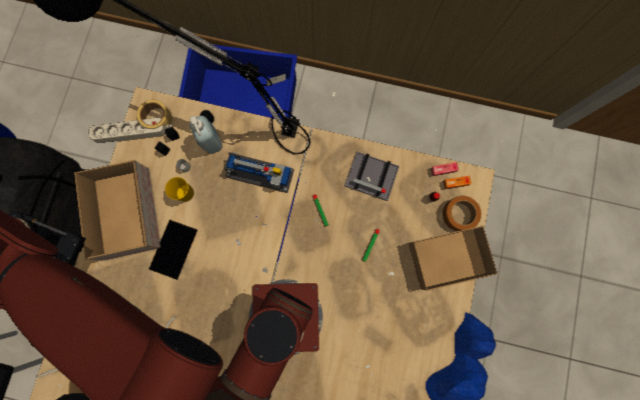

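View pics/scene1.png

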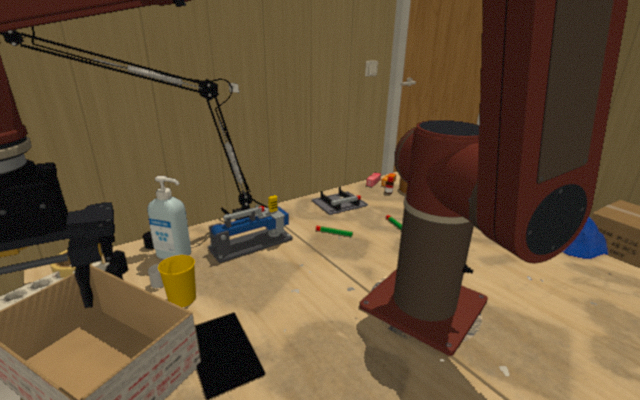

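The views show the hitch at top px (258,172) with its ball end to the right, the tray at (371,176) with the spare's red end at (383,190), and the green decoys at (320,210) and (371,245). The lamp head is at (290,130), behind the hitch, so I'll check its clearance from the depth image.

```bash
python3 - <<'E'
from h import *
im,d=grab("top")
c=viewer.camera_params("top")
v,u=np.mgrid[0:400,0:640]
p=np.stack(px2w(c,d,u.ravel(),v.ravel()),0)
p=p[(d.ravel()>0)]
im2,d2=grab("scene");c2=viewer.camera_params("scene")
q=px2w(c2,d2,u.ravel(),v.ravel());q=q[d2.ravel()>0]
P=np.vstack([p,q])
# hmap 4cm grid max height
xs=np.arange(.2,.8,.04);ys=np.arange(.44,-.5,-.04)
print("y\\x",[f"{x:.2f}" for x in xs])
for y in ys:
    row=[]
    for x in xs:
        m=(abs(P[:,0]-x)<=.02)&(abs(P[:,1]-y)<=.02)
        z=P[m,2]; row.append(f"{int(np.percentile(z,99)*1000) if m.sum()>2 else -1:5d}")
    print(f"{y:.2f}"," ".join(row))
m=(P[:,0]>.5)&(P[:,0]<.66)&(abs(P[:,1])<.3)&(P[:,2]>.05)
E
```

```text
y\x ['0.20', '0.24', '0.28', '0.32', '0.36', '0.40', '0.44', '0.48', '0.52', '0.56', '0.60', '0.64', '0.68', '0.72', '0.76', '0.80']
0.44   636   633   114   115   115   115   115   115     8     9    52    52    51    51     8   461
0.40   637   115   116   114     6     6     7     7    58    59    56    52    54    52     4   521
0.36   613    13    12    14    90    92    92    38    38     6    59    15     6     5   521   527
0.32    12    13    13     6    90    88    92    41    40     6     5     5     6     7   500    -1
0.28     4     8    12     6     6    91    86     7   115   164   155    36    39   482   491    -1
0.24     5     5     6     6     6     5     5     6   207   216   217   122   445   477    -1    -1
0.20     5     6     6     6     5     6    15    74     7   151   137     7   454   463    -1    -1
0.16     6     7     6     5     6     5    73   104    81     6     7   424   448   441    -1    -1
0.12     6     5     6     6     5     6    77   107    16     6     5   424   434    -1    -1    -1
0.08     6     5     5     6     4     9   105   108    14
[... 768 characters left out ...]
   6     6     6     6    36    38    23    11     5     4    -1    -1    -1    -1    -1
-0.28    15    16    13     5    10    39    31    28    30     6    -1    -1    -1    -1    -1    -1
-0.32     7     6     7     7    28    39    26    24    10     7    -1    -1    -1    -1    -1    -1
-0.36     7     6     6     7     7    11    11    28     6     5    -1    -1    -1    -1    -1  -737
-0.40    88    86     7     6     5     7     6     7     7     1    -1    -1    -1    -1    -1  -736
-0.44     9    88     6     6     6     6     7     6     8    -1    -1    -1    -1    -1    -1  -734
-0.48     9    89     6     7    64     7    30    29     8    -1    -1    -1    -1    -1  -740  -735
```

```bash
python3 -m jog '[[1,-100,-90,-30,20],[1,-399,-360,-30,84],[1,-399,-360,-30,84],[1,-399,-360,-30,84],[1,-399,-360,-30,84],[1,-399,-360,-30,84],[1,-399,-360,-30,84],[1,-399,-360,-30,84],[1,-399,-360,-30,84],[1,-399,-360,-30,84],[1,-399,-360,-30,84],[1,-399,-360,-30,84],[1,-399,-360,-30,84],[1,-399,-360,-30,84],[1,-399,-360,-30,84],[1,-399,-360,-30,84]]' 30
python3 - <<'E'
from h import *
c=viewer.camera_params("wrist");print(c)
im,d=grab("wrist","w1.png");np.save("w1.npy",d);np.save("w1im.npy",im)
for t in ("latch_post","bar_mid","bar_red_end","hitch"):
    print(t,[(np.round(r["xyz"],4).tolist(),round(r["p"],2)) for r in nets.mark_of(t,"wrist")[:3]])
s=sensors.get_state();print(s["time"],s["force"],R.from_rotvec(s["orientation"]).as_matrix().round(3).tolist())
E
```

```text
time: 3.0
tcp_pos: [0.4693, 0.0951, 0.2525]
orientation: [-2.511, -1.887, -0.0]
force: [0.6, -0.3, -0.0]
width: 0.0873
finger_force: 0.0
{'camera_matrix': array([[304.13606703,   0.        , 320.43061892],
       [  0.        , 304.13606703, 203.17715507],
       [  0.        ,   0.        ,   1.        ]]), 'xyz': array([0.488645  , 0.16488858, 0.41468339]), 'attitude': array([-0.26575222,  0.03737983, -0.28035268])}
latch_post [([0.4444, 0.0164, 0.1029], 0.57)]
bar_mid [([0.4674, 0.0966, 0.0971], 0.96)]
bar_red_end [([0.3828, -0.0929, 0.0051], 0.84), ([0.4594, 0.0422, 0.0986], 0.67)]
hitch [([0.4656, 0.0819, 0.0009], 0.6)]
3.25 [0.05948894 0.45552038 0.75724173] [[0.28, 0.96, 0.0], [0.96, -0.28, -0.0], [-0.0, 0.0, -1.0]]
```

View pics/w1.png

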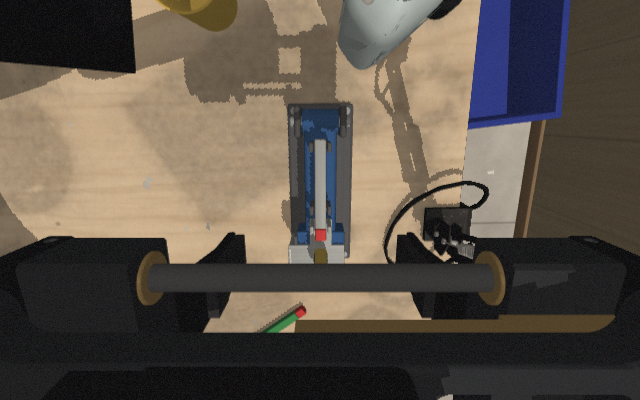

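The wrist view shows the bar running from (320,140) to the red end at (320,238), with the latch post behind the rod at (320,256). I'll fit the bar from depth.

```bash
python3 - <<'E'
from h import *
c=viewer.camera_params("wrist");d=np.load("w1.npy");im=np.load("w1im.npy")
for v in range(110,262,6):
    u=np.arange(285,356);p=px2w(c,d,u,np.full_like(u,v))
    m=(p[:,2]>.09)
    if m.any(): print(v,u[m].min(),u[m].max(),p[m].mean(0).round(4),p[m,2].max().round(4), im[v,320])
E
```

```text
116 335 335 [0.489  0.1641 0.4147] 0.4147 [35 54 75]
122 303 303 [0.489  0.1641 0.4147] 0.4147 [37 56 78]
140 315 325 [0.4833 0.1454 0.1039] 0.1053 [120 118 112]
146 309 331 [0.4816 0.1396 0.1021] 0.1054 [156 153 144]
152 309 330 [0.4791 0.1342 0.1034] 0.1056 [154 152 144]
158 315 325 [0.4782 0.1282 0.1036] 0.1052 [155 153 145]
164 315 325 [0.4765 0.1223 0.1041] 0.105 [158 155 148]
170 315 325 [0.4748 0.1164 0.104 ] 0.1049 [158 156 148]
176 315 325 [0.4731 0.1104 0.104 ] 0.105 [159 155 148]
182 315 325 [0.4713 0.1043 0.1038] 0.1053 [157 155 148]
188 287 325 [0.4711 0.1037 0.1298] 0.4147 [162 157 150]
194 315 325 [0.4677 0.0921 0.1043] 0.1053 [161 157 149]
200 315 330 [0.4678 0.0923 0.1298] 0.4147 [161 158 151]
206 310 330 [0.4638 0.0787 0.1013] 0.1047 [159 155 147]
212 310 330 [0.462  0.0724 0.102 ] 0.1045 [158 157 148]
218 315 339 [0.4626 0.0745 0.1293] 0.4147 [159 158 150]
224 310 330 [0.4593 0.065  0.1184] 0.4147 [155 155 146]
230 310 330 [0.4562 0.0541 0.1055] 0.1093 [172  55  52]
236 315 325 [0.4545 0.0468 0.104 ] 0.1053 [196  67  64]
254 314 326 [0.448  0.0244 0.0999] 0.1014 [97 80 37]
260 314 327 [0.4485 0.0243 0.1151] 0.117 [97 82 35]
```

```bash
python3 -m jog '[[1,3,0,50,0],[1,3,0,100,0],[1,3,0,140,0],[1,3,0,160,0],[1,3,0,168,0],[1,3,0,168,0],[0.5,3,0,168,0],[0,3,0,168,0],[0,3,0,168,0],[0,3,0,168,0],[0,3,0,168,0],[0,3,0,168,0]]' 30
```

```text
time: 4.45
tcp_pos: [0.4706, 0.0969, 0.0848]
orientation: [2.513, 1.885, 0.0]
force: [1.2, 0.4, -0.1]
width: 0.0468
finger_force: 0.0
```

```bash
python3 -m jog '[[0,0,0,0,0],[0,0,0,0,0],[0,0,0,0,0],[0,0,0,0,0],[0,0,0,0,0],[0,0,0,0,0]]' 30
```

```text
time: 5.05
tcp_pos: [0.4704, 0.0969, 0.0845]
orientation: [-2.513, -1.885, 0.0]
force: [-0.4, 0.1, 0.6]
width: 0.0115
finger_force: 30.0
```

```bash
python3 -m jog '[[0,0,0,-10,0],[0,0,0,-20,0],[0,0,0,-40,0],[0,0,0,-80,0],[0,0,0,-120,0],[0,0,0,-140,0],[0,0,0,-140,0]]' 30
```

```text
time: 5.75
tcp_pos: [0.4732, 0.097, 0.2296]
orientation: [2.509, 1.882, 0.011]
force: [0.2, -0.8, -1.6]
width: 0.0114
finger_force: 30.0
```

```bash
python3 -m jog '[[0,-40,10,0,0],[0,-80,22,0,0],[0,-130,36,0,0],[0,-180,50,0,0],[0,-230,64,0,0],[0,-280,79,0,0],[0,-330,92,0,0],[0,-365,102,0,0],[0,-379,106,0,2],[0,-379,106,0,2],[0,-379,106,0,2]]' 30
python3 - <<'E'
from h import *
s=sensors.get_state();c=viewer.camera_params("wrist")
im,d=grab("wrist","w2.png");np.save("w2.npy",d)
for cam in ("wrist","top"):
  if cam=="top": grab("top")
  for t in ("tray","spare_mid","bar_mid","bar_red_end"):
    print(cam,t,[(np.round(r["xyz"],4).tolist(),round(r["p"],2)) for r in nets.mark_of(t,cam)[:4]])
print(s["tcp_pos"],R.from_rotvec(s["orientation"]).as_matrix().round(3).tolist())
v,u=np.mgrid[0:400,0:640]
p=px2w(c,d,u.ravel(),v.ravel())
m=(p[:,2]>.030)&(p[:,2]<.04)&(abs(p[:,0]-.42)<.04)&(abs(p[:,1]+.28)<.1)
q=p[m];print(m.sum(),q.mean(0)); 
if m.sum()>9:
  w=np.linalg.svd(q[:,:2]-q[:,:2].mean(0),full_matrices=False)[2][0];print(w,np.percentile((q[:,:2]-q[:,:2].mean(0))@w,[1,99]))
E
```

```text
time: 6.85
tcp_pos: [0.4656, -0.2956, 0.2234]
orientation: [-2.544, -1.839, -0.0]
force: [0.4, 0.4, -1.6]
width: 0.0115
finger_force: 30.0
wrist tray [([0.4469, -0.2886, 0.002], 0.68)]
wrist spare_mid [([0.4123, -0.2801, 0.0272], 0.75)]
wrist bar_mid [([0.3317, -0.1176, 0.0055], 0.96), ([0.2152, -0.2768, 0.0077], 0.69), ([0.4093, -0.2801, 0.0283], 0.48)]
wrist bar_red_end [([0.2636, -0.3031, 0.0024], 0.95), ([0.3827, -0.0953, 0.0062], 0.69)]
top tray [([0.4448, -0.292, -0.0016], 0.55), ([0.4657, 0.0849, 0.0], 0.32)]
top spare_mid [([0.41, -0.2782, 0.0268], 0.57), ([0.4615, 0.0812, 0.0014], 0.18)]
top bar_mid [([0.2188, -0.2834, 0.001], 0.69), ([0.4653, 0.0842, -0.0001], 0.6)]
top bar_red_end [([0.2666, -0.2993, 0.0047], 0.63), ([0.4071, 0.3273, 0.0004], 0.33)]
[ 0.46559397 -0.29562748  0.22342668] [[0.314, 0.95, -0.001], [0.95, -0.314, 0.002], [0.002, -0.002, -1.0]]
1034 [ 0.40987093 -0.27432651  0.03353601]
[-0.36781119 -0.92990049] [-0.05022687  0.05705864]
```

View pics/w2.png

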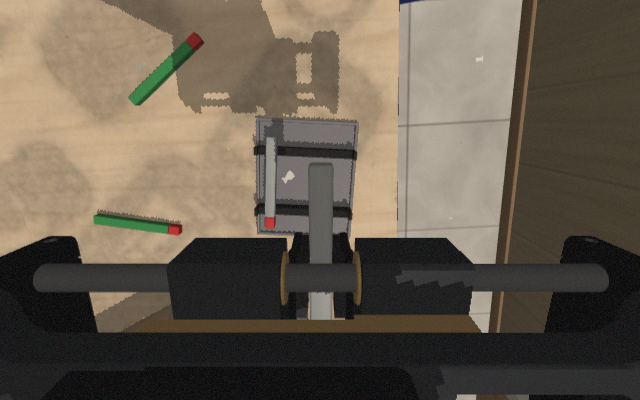

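The bar hangs from px (320,165) downward, over the tray's empty half. The spare is at (270,180), and its red end points the same way (down). Lowering now.

```bash
python3 -m jog '[[0,0,4,40,2],[0,0,4,90,2],[0,0,4,140,2],[0,0,4,175,2],[0,0,4,190,2],[0,0,4,198,2],[0,0,4,203,2],[0,0,4,203,2],[0,0,4,203,2]]' 30
```

```text
time: 8.25
tcp_pos: [0.4711, -0.2989, 0.0234]
orientation: [2.575, 1.794, 0.001]
force: [-0.6, 0.4, -0.2]
width: 0.0116
finger_force: 30.0
```

```bash
python3 -m jog '[[0,0,0,3,0],[0,0,0,6,0],[0,0,0,8,0],[0,0,0,8,0]]' 30
```

```text
time: 8.65
tcp_pos: [0.4701, -0.2981, 0.0145]
orientation: [2.577, 1.796, -0.0]
force: [-2.0, 1.9, 6.4]
width: 0.0117
finger_force: 30.0
```

Contact is made (6 N). I'll open partway, then lift.

```bash
python3 -m jog '[[0.35,0,0,0,0],[0.35,0,0,0,0],[0.35,0,0,0,0],[0.35,0,0,0,0],[0.35,0,0,-20,0],[0.35,0,0,-60,0],[0.35,0,0,-110,0],[0.35,0,0,-160,0],[0.35,0,0,-200,0],[0.35,0,0,-220,0],[0.35,0,0,-220,0]]' 30
python3 - <<'E'
from h import *
im,d=grab("wrist","w3.png");s=sensors.get_state()
for t in ("tray","spare_mid","bar_mid","bar_red_end"):
    print(t,[(np.round(r["xyz"],4).tolist(),round(r["p"],2)) for r in nets.mark_of(t,"wrist")[:4]])
print(s["tcp_pos"],s["width"],R.from_rotvec(s["orientation"]).as_matrix().round(3).tolist())
E
```

```text
time: 9.75
tcp_pos: [0.4716, -0.2994, 0.238]
orientation: [2.572, 1.791, 0.003]
force: [0.2, -0.9, 1.1]
width: 0.0302
finger_force: 0.0
tray [([0.4454, -0.2888, 0.0023], 0.8)]
spare_mid [([0.4089, -0.2782, 0.0292], 0.98)]
bar_mid [([0.2157, -0.2711, 0.0084], 0.82), ([0.4699, -0.3006, 0.0267], 0.8), ([0.3325, -0.1198, 0.0083], 0.68)]
bar_red_end [([0.2669, -0.2993, 0.0058], 0.92), ([0.4533, -0.3517, 0.0314], 0.71), ([0.3873, -0.0949, 0.0056], 0.62)]
[ 0.4706101  -0.29856073  0.23514515] 0.03024872679940906 [[0.347, 0.938, 0.003], [0.938, -0.347, -0.002], [-0.001, 0.003, -1.0]]
```

View pics/w3.png

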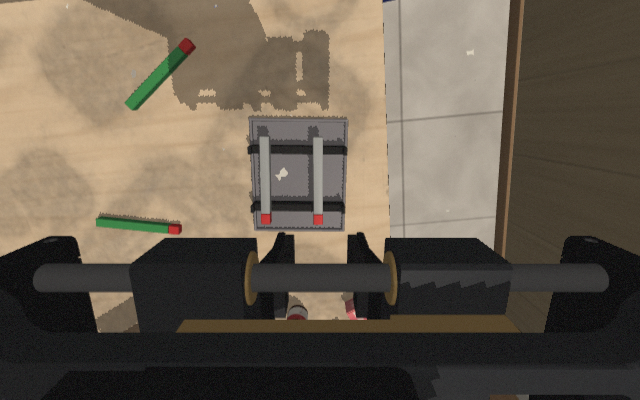

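The lock bar lies on the ribs at (318,180), parallel to the spare at (265,180), with both red ends down. Next is the latch post: I'll stop short of it so the wrist camera can see it.

```bash
python3 -m jog '[[0.6,35,-20,0,0],[0.6,80,-50,0,-2],[0.6,125,-78,0,-4],[0.6,170,-105,0,-4],[0.6,205,-127,0,-4],[0.6,205,-127,0,-4],[0.6,205,-127,0,-4]]' 30
python3 - <<'E'
from h import *
c=viewer.camera_params("wrist")
im,d=grab("wrist","w4.png");s=sensors.get_state()
print([(np.round(r["xyz"],4).tolist(),round(r["p"],2)) for r in nets.mark_of("latch_post","wrist")[:3]])
print(s["tcp_pos"],s["width"],R.from_rotvec(s["orientation"]).as_matrix().round(3).tolist())
v,u=np.mgrid[0:400,0:640];u=u.ravel();v=v.ravel()
p=px2w(c,d,u,v);m=(p[:,2]>.118)&(p[:,2]<.135)&(abs(p[:,0]-.445)<.04)&(abs(p[:,1]-.0145)<.04)
q=p[m].astype(np.float32);print(m.sum(),q.min(0),q.max(0),q.mean(0),cv2.minAreaRect(q[:,:2]*1000),u[m].mean(),v[m].mean())
E
```

```text
time: 10.7
tcp_pos: [0.4212, -0.0606, 0.2325]
orientation: [-2.51, -1.888, 0.002]
force: [0.2, -0.7, 0.1]
width: 0.0522
finger_force: 0.0
[([0.4427, 0.014, 0.1042], 0.69)]
[ 0.42155032 -0.06168736  0.23273953] 0.052419408262816776 [[0.279, 0.96, -0.001], [0.96, -0.279, -0.0], [-0.001, -0.001, -1.0]]
476 [0.43586498 0.00153881 0.12276228] [0.45391807 0.02650416 0.1288832 ] [0.44496068 0.01415337 0.12596339] ((445.09735107421875, 13.931572914123535), (23.817283630371094, 13.718587875366211), 73.65534973144531) 323.8235294117647 112.31932773109244
```

View pics/w4.png

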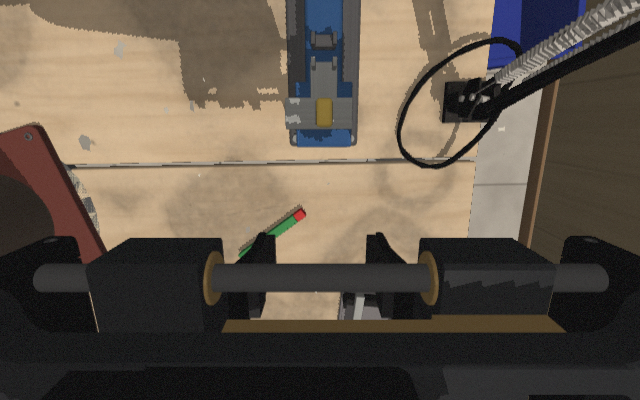

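The yellow post is at px (324,112), measured at (0.445, 0.014), and its sides are square to the tool. Moving over it, descending and gripping.

```bash
python3 -m jog '[[0.6,40,1,0,0],[0.6,75,1,0,0],[0.6,79,1,20,0],[0.6,79,1,60,0],[0.6,79,1,100,0],[0.6,79,1,125,0],[0.6,79,1,137,0],[0.6,79,1,140,0],[0.6,79,1,140,0],[0,79,1,140,0],[0,79,1,140,0],[0,79,1,140,0],[0,79,1,140,0],[0,79,1,140,0],[0,79,1,140,0],[0,79,1,140,0],[0,79,1,140,0]]' 45
```

```text
time: 12.5
tcp_pos: [0.4455, 0.0139, 0.0938]
orientation: [2.513, 1.884, 0.001]
force: [3.3, 0.2, -1.0]
width: 0.0136
finger_force: 45.0
```

Gripped (13.6 mm). Pulling the latch 13 mm to -y.

```bash
python3 -m jog '[[0,0,-3,0,0],[0,0,-6,0,0],[0,0,-9,0,0],[0,0,-12,0,0],[0,0,-14,0,0],[0,0,-14,0,0],[0,0,-14,0,0],[0,0,-14,0,0]]' 45
```

```text
time: 13.3
tcp_pos: [0.432, 0.0177, 0.0938]
orientation: [2.512, 1.884, 0.002]
force: [7.3, -1.5, -2.4]
width: 0.0139
finger_force: 45.0
```

```bash
python3 -m jog '[[0,2,0,-7,0],[0,6,0,-15,0],[0,9,0,-22,0],[0,13,0,-30,0],[0,17,0,-37,0],[0,21,0,-44,0],[0,27,0,-51,0],[0,33,0,-59,0],[0,33,0,-59,0],[0,33,0,-59,0],[0,33,0,-59,0],[0,33,0,-59,0]]' 45
python3 - <<'E'
from h import *
c=viewer.camera_params("scene");im,d=grab("scene")
cv2.imwrite("pics/s2.png",cv2.resize(im[150:300,150:360,::-1],None,fx=3.5,fy=3.5))
print([(np.round(r["xyz"],4).tolist(),round(r["p"],2)) for t in ("coupler","latch_post") for r in nets.mark_of(t,"scene")[:2]])
s=sensors.get_state();print(s["force"],s["finger_force"],s["width"])
E
```

```text
time: 14.5
tcp_pos: [0.4408, 0.0481, 0.1526]
orientation: [2.511, 1.883, -0.002]
force: [5.9, -4.9, -2.6]
width: 0.0136
finger_force: 45.0
[([0.4502, 0.0319, 0.135], 0.63), ([0.4385, 0.0463, 0.1625], 0.97)]
[ 6.13976496 -5.40739137 -2.32840052] 44.999317266047 0.013893047088861068
```

View pics/s2.png

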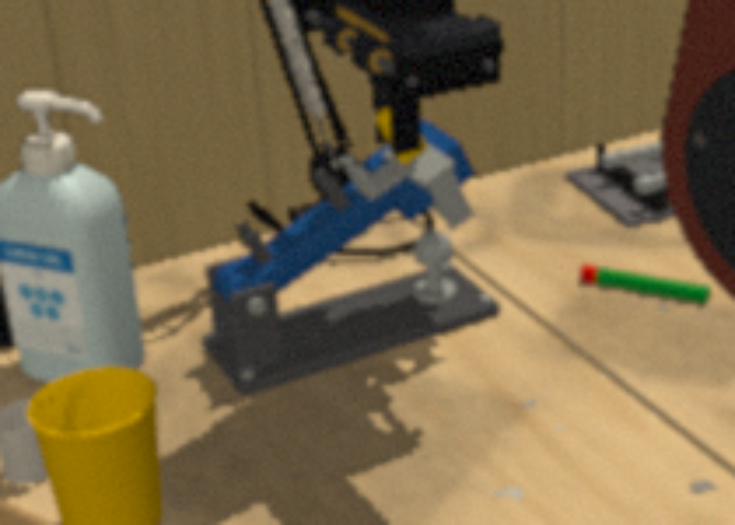

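The tongue is up at crop px (400,170) with the ball exposed at (433,250). The coupler is about 6 cm higher than it was, and the grip holds steady at 45 N. Handing in.

```bash
python3 -c "
from workcell import order
print(order.sign_off())"
```

```text
the job is handed in; nothing more can be done
None
```

The job is handed in: the lock bar lies on the tray's ribs parallel to the spare with both red ends the same way, and the arm is still holding the tongue up, with the coupler measured about 6 cm above its seat (no verdict was returned).

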